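# Switch over a guarded main switch

### The job

Press the free end of the hinged guard on top of the white power box once, so that its push latch lets go and it springs wide open, then press down the raised end of the rocker switch under it until the switch tips over, and finally swing the guard down again and press it in until it latches and stays shut by itself. Only touch, press and push with the fingers: pick nothing up, and leave the small things standing round the box where they are.

Things in the scene. Friction and masses are not known exactly. Their poses are not given: they have to be found in the camera images.
- power_box: white bench power box, 150 (x) x 110 (y) x 60 mm, fixed, two round sockets on its front. Origin at the centre of its underside; x points from its front (robot's side) to its rear, y to its left, z up; turned by up to 0.4 rad. Its flat top, 60 mm above the worktop, carries the grey hinged guard, which covers a black rocker switch.
- guard_hinge (a point): midpoint of the guard's hinge axis, fixed to the box: 45 mm behind the box's centre and 78 mm above the worktop. The axis runs along the box's y; the axes of this point are the box's. A thin steel striker hangs 36 mm below the guard near its free end and enters a slot in the box's top.
- guard_press (a point): point on the guard's outer face to press, on the centre line 72 mm from the hinge axis and 12 mm short of the free end, among four thin dark ribs; moves with the guard. The guard is a grey plastic cover 84 mm long (hinge axis to free end), 64 mm wide, a 4 mm plate with a rim 9 mm deep round sides and front; shut, its outer face is level and 82 mm above the worktop.
- guard (a joint): guard angle, rad: 0 latched shut, -0.092 pressed in to the firm stop, 1.9 sprung open (leaning back past upright). Push-push latch: pressing the free end in 7 mm to the stop (2 to 4 N, more on the stop) and letting go frees it; a spring swings it open in about 1 s once nothing is in its way (withdraw up and to the front). Each further full press latches or frees it in turn.
- guard_end (a point): middle of the guard's free end, on its outer face, 84 mm from the hinge axis; moves with the guard. Fully open it is about 30 mm behind the hinge axis and 80 mm above it. The spring always pushes the guard open (2 to 5 N at 50 mm from the hinge): to shut it, push its outer face from behind over to the front, follow it down, press near the free end to the stop and let go; it then rests at 0.
- rocker_end (a point): point on top of the black rocker switch at its front end (towards the guard's free end), 14 mm from the pivot, on the centre line; moves with it. The rocker is 38 mm long along the box's x, 24 wide, 10 thick; its pivot is 42 mm in front of the hinge axis, 64 mm above the worktop. At the start this front end is raised, its edge about 73 mm above the worktop.
- rocker (a joint): angle of the rocker switch, rad: 0 front end raised (start), 0.44 front end pressed down (switched over). It is stiff and stays wherever it is left, so press it all the way to its stop; needs 2 to 3 N at the raised end, which goes down about 6 mm.
- vial_0: small round reagent vial with a white screw cap, 22 x 22 x 45 mm, loose, standing to the left of the power box; bystander. Origin at the centre of its underside.
- vial_1: small round reagent vial with a black screw cap, 22 x 22 x 45 mm, loose, standing to the right of the power box; bystander. Origin at the centre of its underside.
- stopper: dark rubber stopper, a tapered plug 42 mm across and 28 mm high, loose, standing in front of the power box (towards the robot); bystander. Origin at the centre of its underside.
- salve_jar: low white jar with a black lid, 60 mm across and 41 mm high, loose, standing to the left of the power box's rear corner; bystander. Origin at the centre of its underside.
Mind the look-alikes: they are no part of the job. Leave any yellow look-alike of the power_box alone.

How it is judged:
On the way, in this order (a step that is already met when the one before it is completed fails the run):
1. the latched guard is pressed in (value of joint guard below -0.05 rad and value of joint rocker below 0.1 rad), for 0.02 s.
2. the guard has sprung wide open, the switch not yet touched (value of joint guard above 1.5 rad and value of joint rocker below 0.1 rad), for 0.1 s.
3. the rocker's raised end is pressed down, the guard still open (value of joint rocker above 0.36 rad and value of joint guard above 1 rad), for 0.2 s.
At the end, for the whole second after the job is handed in: The guard rests latched shut by itself (within 0.03 rad of 0) and the rocker switch is switched over (above 0.36 rad) (value of joint guard between -0.03 and 0.03 rad and value of joint rocker above 0.36 rad); the robot touches nothing.
It fails at once if the vial left of the box is pushed away (over 30 mm) or lifted (over 15 mm) (distance of vial_0 from where it was at the start of the episode above 0.03 m or height (world z) of vial_0 above 0.015 m).
It fails at once if the vial right of the box is pushed away (over 30 mm) or lifted (over 15 mm) (distance of vial_1 from where it was at the start of the episode above 0.03 m or height (world z) of vial_1 above 0.015 m).
It fails at once if the stopper is pushed away (over 30 mm) or lifted (over 15 mm) (distance of stopper from where it was at the start of the episode above 0.03 m or height (world z) of stopper above 0.015 m).
It fails at once if the salve jar is pushed away (over 30 mm) or lifted (over 15 mm) (distance of salve_jar from where it was at the start of the episode above 0.03 m or height (world z) of salve_jar above 0.015 m).
It also fails if it takes over 58 s, if anything falls off the work surface, if the arm or the gripper's body presses on something with over 40 N, if the wrist force passes 120 N, or if a joint passes its speed limit or range.

### The arm

A 7-joint arm with a two-finger parallel gripper is mounted at the origin on a cart in front of the work surface, level with it; the furniture and walls round the work are solid. World frame = base frame: x ahead of the robot, y to its left, z up, the work surface at z = 0. Lengths are in m, angles in rad, forces in N, time in s.
With the tool pointing down it reaches from about 0.425 to 1.025 m from the base axis. Payload 9.4 kg.
Tool frame: the origin (TCP) lies midway between the tips of the shut fingers; the grasp point (between the pads) lies 19 mm behind it; z points along the fingers, y is the direction in which the jaws open and shut (so a half turn about z gives the same grasp; the last joint's range is limited). The gripper opens to 85 mm and grips with 20 to 120 N. Pads are 22 mm wide; open, the fingers measure 114 mm over their backs; the gripper's body (76 mm by 85 mm) begins 54 mm behind the grasp point. The pads swing forward as they close: fully open they stand 13 mm farther back than shut.
Start: joints at [1.056, 0.599, -0.003, 1.599, 0.002, 0.943, -0.08], TCP at [0.307, -0.657, 0.231] pointing down, gripper open.
Joint ranges: [-2.57, 2.57], [-0.35, 1.97], [-1.29, 1.29], [0.11, 2.56], [-1.05, 4.19], [0.11, 1.86], [-2.63, 2.63]. Speed limits (rad/s): [2.22, 2.22, 3.01, 3.01, 3.14, 3.14, 3.14].

### API

Orientations are given as a rotation vector (axis times angle).
In Python, from cell import * gives the robot as it stands.
- The arm moves only by the tool carry_out, never from a script. Its argument "plan" is a list of rows, each a list of 6 numbers: the shift along the tool's x, y, z scaled (see below), then the turn, a rotation vector about the tool's x, y, z scaled (see below). A call has 1 to 5 rows; each row is the pose to reach, as a shift and turn from the pose commanded when the call began, along the tool's axes at that moment; what a row does not reach only later rows make up. The controller multiplies each number of a shift by 0.12 m and each number of a turn by 45 degrees. A row lasts 1/8 s, in which the tool goes at most 62.5 mm and 10.7 degrees, less where a joint would pass 70% of its speed; a pose out of reach is approached as far as the arm can. A call with a number of a shift or a turn outside -1 to 1 is refused whole. A call with a gripper value outside its range is refused whole. "fingers" is the gripper command: -1 is fully open, 1 is shut, values between are in proportion, set as the call begins (left out, the last holds). The fingers move at their own pace and stop on an object; the grip force is fixed at half the most. Time passes only in rows, so rows that repeat a pose let the fingers close. It gives the time, the measured TCP pose, the force and the opening at its end, in the units of the state.
- sense(): the state, without advancing time (a new reading comes with each control period).
- grab_frame(name): name is "side" or "top"; returns the picture (420x560x3 uint8, red, green, blue); there is no depth.
- get_calibration(name): a dict with "K" (3x3 intrinsics, pixels), "rvec" (rotation vector, rad) and "tvec" (3), from world to camera coordinates, as OpenCV has them. Camera axes: x right, y down, z forward; pixel columns grow to the right and rows downward; lengths in m; the calibration is good to about 2 mm. A picture is of the moment at which its call begins. get_calibration takes no time and is no camera call.
- sign_off(): hands the job in, once; it reports no verdict.
The state is a dict: "clock": time; "joints": joint angles; "qvel": joint speeds; "tau": joint torques, N m; "tcp_pos": TCP position; "tool_rot": TCP orientation; "force": force on the tool from outside, world axes, zero at the start; "torque": the same for the moment, N m; "finger_gap": finger opening in m.
Only numpy, scipy, OpenCV 4.12 (cv2) and the standard library are available. Lean on these libraries where they do the work, as an engineer would, in place of code of your own. Each camera call takes 0.05 s, during which the arm holds its last target. There are 200 camera calls.

## Working session

There is one attempt and no reset: what is moved stays moved. The work goes in short steps, Python scripts to look and compute and a tool call to move; the robot and the scene stay as the last step left them, time stands still between calls to the robot, and variables do not carry over. Pictures are saved under pics/ and viewed, about 8 in all and at most 12, crops included, and the job is handed in when it is done.

Besides the shell and the picture viewer there is one more tool, called after "Call:" as a command line: name --pt "numbers of a row" for each row, then --argument value for the rest. carry_out: Moves the arm, as the interface text tells. Its arguments: {"type":"object","properties":{"plan":{"type":"array"},"fingers":{"type":"number"}},"required":["plan"]}

```bash
mkdir -p pics; python3 - <<'E'
from cell import *
import cv2
for n in ("side","top"):
    cv2.imwrite(f"pics/{n}0.png",grab_frame(n)[:,:,::-1]); c=get_calibration(n); print(n,c)
print(sense())
E
```

```text
side {'K': array([[470.04075452,   0.        , 271.7245803 ],
       [  0.        , 470.04075452, 208.5248104 ],
       [  0.        ,   0.        ,   1.        ]]), 'rvec': array([ 0.47765904, -2.38623293,  1.5916864 ]), 'tvec': array([0.37433328, 0.19486497, 0.60639927])}
top {'K': array([[481.89661024,   0.        , 282.46804011],
       [  0.        , 481.89661024, 212.0106565 ],
       [  0.        ,   0.        ,   1.        ]]), 'rvec': array([ 2.14142106, -2.08986225,  0.2221384 ]), 'tvec': array([-0.16185305,  0.46240985,  0.82794781])}
{'clock': 0.1, 'joints': array([ 1.05628104,  0.60006115, -0.00254438,  1.60004984,  0.00178973,
        0.94289303, -0.07978134]), 'qvel': array([-0.00095259, -0.00182162,  0.00185466, -0.00233272,  0.00072937,
        0.00137851,  0.00065659]), 'tau': array([ 6.86447747e-03, -7.77982879e+01,  1.57033972e+00, -2.58624798e+01,
        1.26411297e-02,  5.43834161e-03, -3.45397882e-05]), 'tcp_pos': array([ 0.30718599, -0.65624167,  0.23049172]), 'tool_rot': array([-3.06528306e+00, -6.82057597e-01,  6.66266528e-04]), 'force': array([-0.43653756, -0.12526995,  0.41103779]), 'torque': array([-0.05866916, -0.02390113,  0.03365634]), 'finger_gap': 0.08513597148119237}
```

View pics/top0.png

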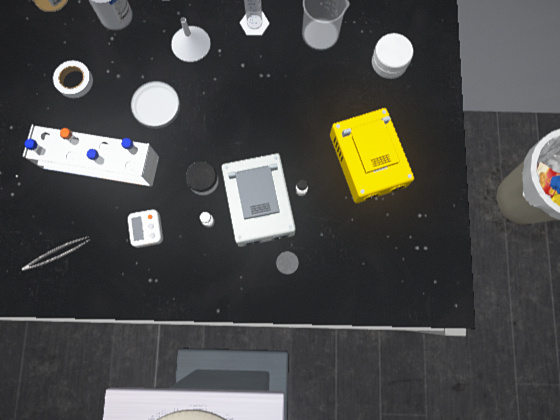

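View pics/side0.png

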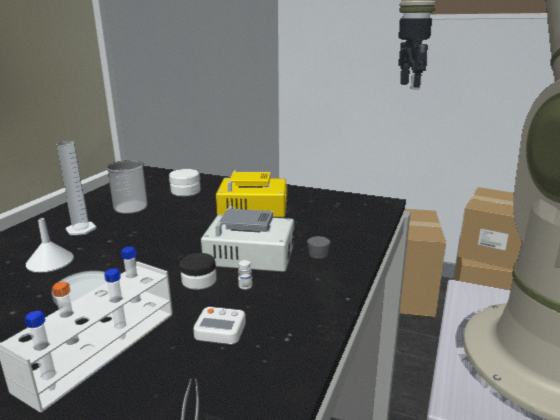

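The top view shows the white box at about (258,198), with the grey guard at (257,192), its ribs at (261,210) and the hinge to the rear. Vials are at (206,218) and (302,187), the jar at (202,178) and the stopper at (288,263). The side view agrees, and the yellow look-alike stands to the right of the box.

```bash
cat > h.py <<'E'
import cv2, numpy as np
from cell import *
from scipy.spatial.transform import Rotation as R
def ray(n,uv,z):
    c=get_calibration(n); M=R.from_rotvec(c["rvec"]).as_matrix(); t=c["tvec"]
    d=M.T@np.linalg.inv(c["K"])@np.array([uv[0],uv[1],1.]); o=-M.T@t
    return o+d*(z-o[2])/d[2]
def proj(n,P):
    c=get_calibration(n); return cv2.projectPoints(np.array(P,float).reshape(-1,3),c["rvec"],c["tvec"],c["K"],None)[0].reshape(-1,2)
E
python3 - <<'E'
from h import *
im=cv2.imread("pics/top0.png"); hsv=cv2.cvtColor(im,cv2.COLOR_BGR2HSV)
roi=np.zeros(im.shape[:2],np.uint8); roi[145:255,215:298]=1
v=hsv[...,2]
print(im[165:216:6,258].tolist())
for nm,lo,hi,z in(("guard",90,165,.082),("box",185,256,.06)):
    m=((v>=lo)&(v<hi)&(hsv[...,1]<70)).astype(np.uint8)*roi
    if nm=="guard": m=cv2.morphologyEx(m,cv2.MORPH_OPEN,np.ones((5,5)))
    m=cv2.morphologyEx(m,cv2.MORPH_CLOSE,np.ones((9,9)))
    c=max(cv2.findContours(m,0,2)[0],key=cv2.contourArea)
    r=cv2.minAreaRect(c); b=cv2.boxPoints(r); P=np.array([ray("top",p,z) for p in b])
    print(nm,cv2.contourArea(c),b.round(1).tolist()); print(P.round(4), P.mean(0).round(4),[np.linalg.norm(P[i]-P[i-1]).round(4) for i in range(4)], [np.arctan2(*(P[i]-P[i-1])[[1,0]]).round(3) for i in range(4)])
s=cv2.resize(im[140:280,180:320],None,fx=4,fy=4,interpolation=cv2.INTER_CUBIC);cv2.imwrite("pics/c1.png",s)
for nm,p,z in(("v0",(206,214),.045),("v1",(302,183),.045),("stop",(288,262),.028),("jar",(201,175),.041)): print(nm,ray("top",p,z).round(3))
E
```

```text
[[243, 245, 241], [174, 165, 159], [171, 163, 157], [173, 165, 158], [174, 165, 159], [175, 166, 160], [176, 168, 162], [126, 120, 116], [165, 158, 151]]
guard 144.5 [[249.60000610351562, 205.3000030517578], [268.6000061035156, 201.8000030517578], [270.20001220703125, 210.60000610351562], [251.1999969482422, 214.10000610351562]]
[[ 0.4698 -0.0927  0.082 ]
 [ 0.4768 -0.1257  0.082 ]
 [ 0.4611 -0.129   0.082 ]
 [ 0.4542 -0.096   0.082 ]] [ 0.4655 -0.1109  0.082 ] [np.float64(0.016), np.float64(0.0338), np.float64(0.016), np.float64(0.0337)] [np.float64(0.213), np.float64(-1.361), np.float64(-2.937), np.float64(1.78)]
box 4599.5 [[219.8000030517578, 164.3000030517578], [278.8999938964844, 152.1999969482422], [294.8999938964844, 230.1999969482422], [235.6999969482422, 242.3000030517578]]
[[ 0.5499 -0.0338  0.06  ]
 [ 0.5759 -0.1414  0.06  ]
 [ 0.4313 -0.1733  0.06  ]
 [ 0.407  -0.0691  0.06  ]] [ 0.491  -0.1044  0.06  ] [np.float64(0.1472), np.float64(0.1107), np.float64(0.1481), np.float64(0.107)] [np.float64(0.242), np.float64(-1.334), np.float64(-2.924), np.float64(1.799)]
v0 [ 0.46  -0.011  0.045]
v1 [ 0.522 -0.185  0.045]
stop [ 0.378 -0.163  0.028]
jar [0.534 0.003 0.041]
```

View pics/c1.png

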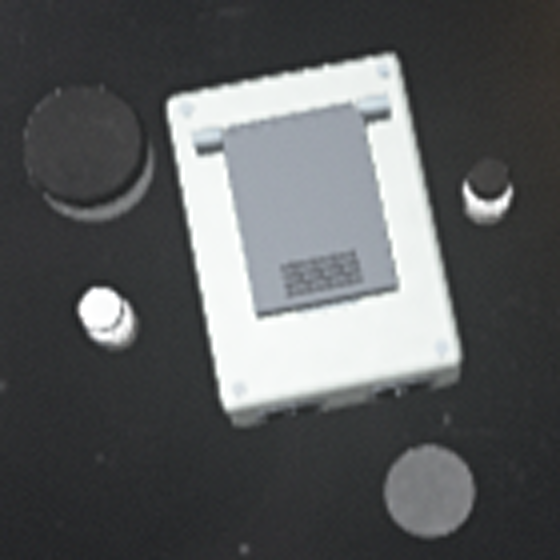

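The crop shows the guard's corners at crop pixels (224,128), (362,104), (397,288) and (258,315). The ribs are near the front edge, as expected.

```bash
python3 - <<'E'
from h import *
P=np.array([ray("top",(u/4+180-.4,v/4+140-.4),.082) for u,v in((224,128),(362,104),(397,288),(258,315))])
rm,fm=(P[0]+P[1])/2,(P[2]+P[3])/2
print(P.round(4),np.linalg.norm(np.diff(P,axis=0),axis=1).round(4))
d=rm-fm; L=(P[0]+P[3]-P[1]-P[2])
print("yaw",np.arctan2(d[1],d[0]),np.arctan2(-L[0],L[1]),"front mid",fm,"len",np.linalg.norm(d))
Q=np.array([ray("top",(u/4+180-.4,v/4+140-.4),.06) for u,v in((168,98),(398,55),(462,357),(223,408))])
e=(Q[0]+Q[1]-Q[2]-Q[3]);print(Q.round(4),"box",Q.mean(0),np.arctan2(e[1],e[0]),np.linalg.norm(np.diff(Q,axis=0),axis=1))
# side-view check
yaw=.225;x=np.array([np.cos(yaw),np.sin(yaw),0]);f=fm
y=np.array([-x[1],x[0],0])
im=cv2.imread("pics/side0.png")
pts=[f+.032*y,f-.032*y,f+.084*x-.032*y,f+.084*x+.032*y]
big=cv2.resize(im[170:290,180:340],None,fx=5,fy=5,interpolation=cv2.INTER_CUBIC)
for p in proj("side",pts): cv2.circle(big,tuple(int(a) for a in ((p-[180,170])*5)),4,(0,0,255),1)
cv2.imwrite("pics/c2.png",big)
E
```

```text
[[ 0.5303 -0.0655  0.082 ]
 [ 0.543  -0.1264  0.082 ]
 [ 0.4597 -0.1441  0.082 ]
 [ 0.4462 -0.084   0.082 ]] [0.0622 0.0851 0.0616]
yaw 0.21258175373474952 0.213094752118599 front mid [ 0.45298423 -0.11405761  0.082     ] len 0.08560853316313469
[[ 0.5504 -0.0371  0.06  ]
 [ 0.5737 -0.1417  0.06  ]
 [ 0.4337 -0.1737  0.06  ]
 [ 0.4082 -0.0685  0.06  ]] box [ 0.4914943  -0.10525752  0.06      ] 0.22074986282068354 [0.10714753 0.14361171 0.10828724]
```

View pics/c2.png

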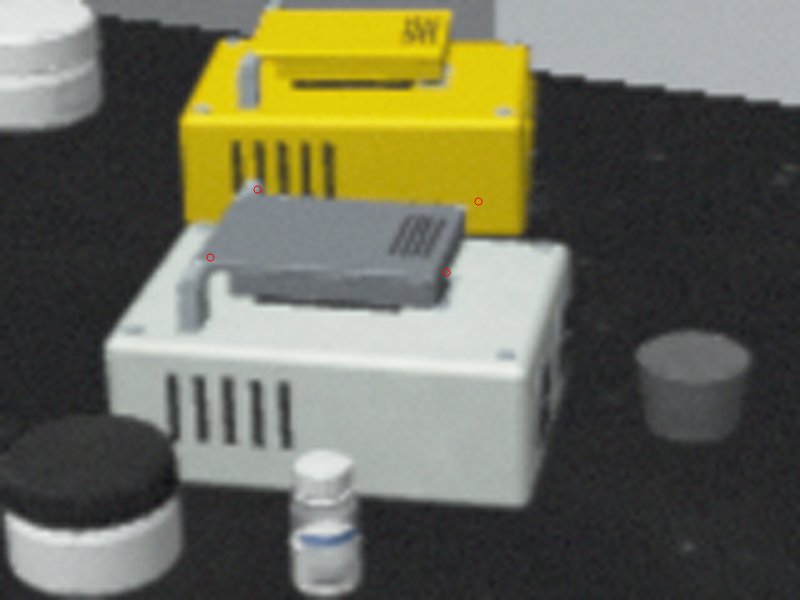

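Both estimates agree to about 2 mm: box centre (0.492, -0.105), yaw about 0.215. That puts the hinge at (0.536, -0.095, 0.078). I'll start moving with the fingers shut and turn the tool's x onto the box's x.

Call:
carry_out --pt "0.45 -0.5 0 0 0 0.15" --pt "0.9 -1 0 0 0 0.284" --pt "0.9 -1 0 0 0 0.284" --fingers 1

```text
clock: 0.48
tcp_pos: [0.3553, -0.4988, 0.2309]
tool_rot: [-3.122, -0.338, 0.0]
force: [0.1, -0.3, 0.8]
finger_gap: 0.0323
```

```bash
cat >> h.py <<'E'
C=np.array([.492,-.105,0]); YAW=.215
B=R.from_euler('z',YAW)
def to(fx,fy,z,tilt=0):
    """target: fx behind the hinge (box x), fy left, world z; tilt leans body to front. prints shift/turn numbers"""
    s=sense(); p,r=s["tcp_pos"],R.from_rotvec(s["tool_rot"])
    T=C+B.apply([.045+fx,fy,0]); T[2]=z
    G=B*R.from_euler('x',np.pi)*R.from_euler('y',tilt)
    print("t",round(s["clock"],2),"loc",(B.inv().apply(p-C)-[.045,0,0]).round(4),"F",s["force"].round(1),"shift",(r.inv().apply(T-p)/.12).round(3),"turn",((r.inv()*G).as_rotvec()/(np.pi/4)).round(3))
E
python3 -c "
from h import *
to(-.072,0,.15)"
```

```text
t 0.47 loc [-0.2625 -0.3556  0.2309] F [ 0.1 -0.3  0.8] shift [ 1.589 -2.961  0.68 ] turn [-0.002 -0.     0.001]
```

Call:
carry_out --pt "0.3 -0.5 0 0 0 0" --pt "0.6 -1 0 0 0 0" --pt "0.6 -1 0 0 0 0"

```text
clock: 0.85
tcp_pos: [0.4004, -0.3654, 0.2312]
tool_rot: [-3.121, -0.345, -0.0]
force: [-0.0, 0.0, -0.5]
finger_gap: 0.0
```

Call:
carry_out --pt "0.3 -0.5 0 0 0 0" --pt "0.6 -1 0 0 0 0" --pt "0.6 -1 0 0 0 0"

```text
clock: 1.23
tcp_pos: [0.4449, -0.2338, 0.2312]
tool_rot: [-3.122, -0.344, -0.0]
force: [0.6, -0.4, -0.1]
finger_gap: -0.0001
```

Call:
carry_out --pt "0.2 -0.5 0.3 0 0 0" --pt "0.39 -0.96 0.68 0 0 0" --pt "0.39 -0.96 0.68 0 0 0" --pt "0.39 -0.96 0.68 0 0 0"

```text
clock: 1.72
tcp_pos: [0.4648, -0.1141, 0.1486]
tool_rot: [-3.123, -0.339, 0.004]
force: [-0.4, -0.2, 0.5]
finger_gap: 0.0002
```

```bash
python3 - <<'E'
from h import *
to(-.072,0,.095)
im=grab_frame("top")[:,:,::-1]; sd=grab_frame("side")[:,:,::-1]
cv2.imwrite("pics/p1.png",np.hstack([cv2.resize(im[120:280,180:340],(400,400)),cv2.resize(sd[130:290,180:340],(400,400))]))
E
```

```text
t 1.73 loc [-0.0735 -0.0031  0.1486] F [-0.4 -0.2  0.5] shift [ 0.014 -0.025  0.447] turn [-0.001  0.003  0.002]
```

View pics/p1.png

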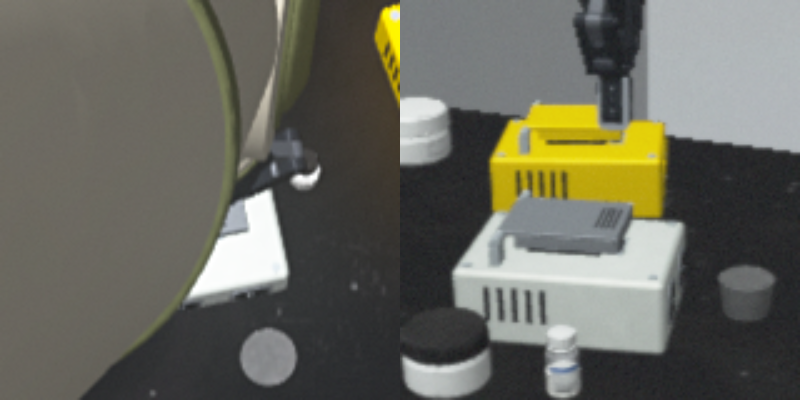

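The side view shows the shut fingers above the ribs at crop (615,115) and the guard still shut. The arm hides the top view. Next I descend.

Call:
carry_out --pt "0.014 -0.025 0.25 0 0 0" --pt "0.014 -0.025 0.47 0 0 0" --pt "0.014 -0.025 0.47 0 0 0"

```text
clock: 2.2
tcp_pos: [0.4654, -0.1129, 0.0928]
tool_rot: [3.124, 0.333, -0.003]
force: [-0.4, -0.1, -0.5]
finger_gap: -0.0002
```

Call:
carry_out --pt "0 0 0.05 0 0 0" --pt "0 0 0.08 0 0 0" --pt "0 0 0.11 0 0 0" --pt "0 0 0.11 0 0 0"

```text
clock: 2.7
tcp_pos: [0.4663, -0.1114, 0.0802]
tool_rot: [3.123, 0.336, 0.001]
force: [0.8, -1.6, 3.8]
finger_gap: 0.0001
```

Call:
carry_out --pt "0 0 0.02 0 0 0" --pt "0 0 0.04 0 0 0" --pt "0 0 0.04 0 0 0"

```text
clock: 3.08
tcp_pos: [0.4663, -0.1114, 0.0756]
tool_rot: [3.123, 0.336, 0.001]
force: [-0.8, -2.5, 10.2]
finger_gap: 0.0002
```

Call:
carry_out --pt "0 0 0.012 0 0 0" --pt "0 0 0.012 0 0 0"

```text
clock: 3.32
tcp_pos: [0.4663, -0.1115, 0.0752]
tool_rot: [3.123, 0.336, 0.003]
force: [-3.3, -1.9, 29.3]
finger_gap: 0.0002
```

Call:
carry_out --pt "-0.05 0 -0.2 0 0 0" --pt "-0.25 0 -0.7 0 0 0" --pt "-0.35 0 -1 0 0 0" --pt "-0.35 0 -1 0 0 0"

```text
clock: 3.82
tcp_pos: [0.4251, -0.1204, 0.196]
tool_rot: [3.123, 0.336, 0.006]
force: [0.2, -0.9, -0.8]
finger_gap: -0.0001
```

Call:
carry_out --pt "0 0 0 0 0 0" --pt "0 0 0 0 0 0" --pt "0 0 0 0 0 0" --pt "0 0 0 0 0 0" --pt "0 0 0 0 0 0"

```text
clock: 4.45
tcp_pos: [0.4249, -0.1201, 0.1935]
tool_rot: [-3.123, -0.337, 0.001]
force: [-0.2, 0.3, -0.2]
finger_gap: -0.0001
```

```bash
python3 - <<'E'
from h import *
to(-.058,0,.12,.25)
sd=grab_frame("side")[:,:,::-1]
cv2.imwrite("pics/p2.png",cv2.resize(sd[110:290,180:360],(540,540),interpolation=cv2.INTER_CUBIC))
E
```

```text
t 4.45 loc [-0.1137 -0.0004  0.1935] F [-0.2  0.3 -0.2] shift [ 0.465 -0.004  0.613] turn [-0.     0.319 -0.   ]
```

View pics/p2.png

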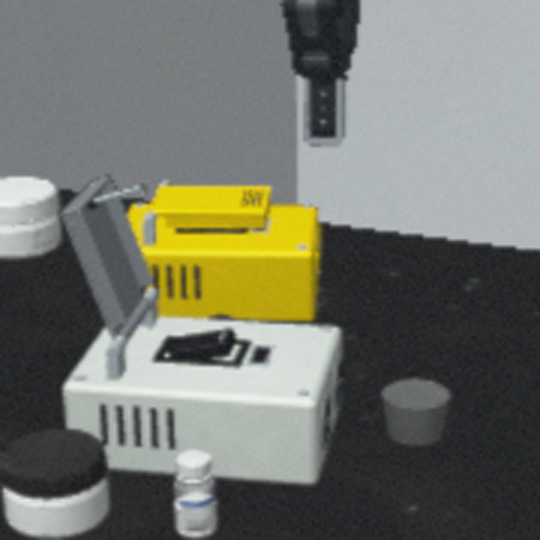

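The guard is wide open (plate at crop (105,255), striker at (120,193)), and the raised rocker end is visible at crop (228,335). The tool tilts so its body leans to the front, then goes to the rocker.

Call:
carry_out --pt "0.24 0 0.3 0 0.16 0" --pt "0.48 -0.004 0.6 0 0.319 0" --pt "0.48 -0.004 0.83 0 0.319 0" --pt "0.48 -0.004 0.83 0 0.319 0"

```text
clock: 5.0
tcp_pos: [0.4829, -0.1076, 0.1127]
tool_rot: [-3.061, -0.331, -0.352]
force: [-0.6, 0.0, -0.6]
finger_gap: -0.0002
```

```bash
python3 -c "
from h import *
to(-.056,0,.066,.25)"
```

```text
t 5.0 loc [-0.0545 -0.0006  0.1127] F [-0.6  0.  -0.6] shift [-0.101  0.002  0.376] turn [-0.023  0.025 -0.003]
```

Call:
carry_out --pt "0 0 0 0 0 0" --pt "0 0 0 0 0 0"

```text
clock: 5.25
tcp_pos: [0.4832, -0.1071, 0.1137]
tool_rot: [-3.062, -0.333, -0.353]
force: [0.5, 0.2, 0.8]
finger_gap: -0.0003
```

```bash
python3 -c "
from h import *
to(-.056,0,.066,.25)"
```

```text
t 5.25 loc [-5.410e-02 -1.000e-04  1.137e-01] F [0.5 0.2 0.8] shift [-0.107  0.005  0.383] turn [-0.022  0.024 -0.001]
```

```bash
python3 -c "
from h import *
print(sense()['joints'].round(3))"
```

```text
[ 0.223  0.485 -0.072  2.365 -0.683  0.107 -0.518]
```

Call:
carry_out --pt "-0.05 0 0.15 0 0 0" --pt "-0.05 0 0.15 0 0 0"

```text
clock: 5.5
tcp_pos: [0.4838, -0.1084, 0.0992]
tool_rot: [-3.06, -0.333, -0.342]
force: [0.2, -0.5, -0.6]
finger_gap: 0.0001
```

```bash
python3 -c "
from h import *
to(-.056,0,.066,.25);print(sense()['joints'].round(3))"
```

```text
t 5.5 loc [-0.0537 -0.0016  0.0992] F [ 0.2 -0.5 -0.6] shift [-0.08  -0.008  0.266] turn [-0.026  0.032 -0.001]
[ 0.192  0.517 -0.024  2.37  -1.044  0.106 -0.149]
```

Joint 6 sits at its lower limit because of the tilt, so I'll ease the tilt to about 0.1 rad and stay higher while doing it.

Call:
carry_out --pt "-0.05 -0.01 -0.05 0.01 -0.08 0" --pt "-0.05 -0.01 -0.05 0.02 -0.16 0" --pt "-0.05 -0.01 -0.05 0.02 -0.16 0" --pt "-0.05 -0.01 -0.05 0.02 -0.16 0"

```text
clock: 6.0
tcp_pos: [0.4761, -0.1085, 0.1036]
tool_rot: [-3.073, -0.34, -0.147]
force: [-0.0, -0.0, 0.7]
finger_gap: -0.0002
```

```bash
python3 -c "
from h import *
to(-.057,0,.066,.1);print(sense()['joints'].round(3))"
```

```text
t 6.0 loc [-0.0613 -0.      0.1036] F [-0.  -0.   0.7] shift [0.004 0.011 0.316] turn [-0.046  0.     0.005]
[-0.11   0.547  0.38   2.314 -0.867  0.355 -0.314]
```

Call:
carry_out --pt "0.02 0.01 0.1 -0.02 0 0" --pt "0.02 0.01 0.22 -0.046 0 0" --pt "0.02 0.01 0.22 -0.046 0 0"

```text
clock: 6.38
tcp_pos: [0.4803, -0.1081, 0.0772]
tool_rot: [-3.107, -0.338, -0.153]
force: [0.7, -0.1, 0.8]
finger_gap: -0.0003
```

```bash
python3 -c "
from h import *
to(-.057,0,.066,.1);print(sense()['joints'].round(3))"
```

```text
t 6.38 loc [-0.0571 -0.0005  0.0772] F [ 0.7 -0.1  0.8] shift [-0.008 -0.004  0.093] turn [-0.002  0.002  0.002]
[-0.077  0.589  0.299  2.329 -0.937  0.252 -0.275]
```

Call:
carry_out --pt "0 0 0.04 0 0 0" --pt "0 0 0.07 0 0 0" --pt "0 0 0.1 0 0 0" --pt "0 0 0.1 0 0 0"

```text
clock: 6.88
tcp_pos: [0.4815, -0.1083, 0.066]
tool_rot: [-3.109, -0.338, -0.154]
force: [-7.1, -1.9, 11.9]
finger_gap: 0.0
```

```bash
python3 -c "
from h import *
to(-.057,0,.066,.1);print(sense()['joints'].round(3))"
```

```text
t 6.88 loc [-0.056 -0.001  0.066] F [-7.1 -1.9 11.9] shift [-0.008 -0.009 -0.001] turn [-0.     0.002  0.002]
[-0.041  0.607  0.246  2.331 -0.958  0.215 -0.259]
```

Call:
carry_out --pt "-0.01 0 0.02 0 0 0" --pt "-0.01 0 0.02 0 0 0" --pt "-0.01 0 0.02 0 0 0"

```text
clock: 7.25
tcp_pos: [0.4816, -0.1084, 0.0654]
tool_rot: [-3.108, -0.338, -0.159]
force: [-12.5, 0.0, 42.9]
finger_gap: -0.0002
```

Call:
carry_out --pt "-0.05 0 -0.2 0 0 0" --pt "-0.15 0 -0.6 0 -0.1 0" --pt "-0.15 0 -1 0 -0.13 0" --pt "-0.15 0 -1 0 -0.13 0"

```text
clock: 7.75
tcp_pos: [0.4546, -0.1144, 0.1836]
tool_rot: [3.12, 0.344, 0.003]
force: [0.4, -0.5, -0.3]
finger_gap: -0.0004
```

```bash
python3 - <<'E'
from h import *
to(.065,0,.24);print(sense()['joints'].round(3))
sd=grab_frame("side")[:,:,::-1]
cv2.imwrite("pics/p3.png",cv2.resize(sd[110:290,180:360],(540,540),interpolation=cv2.INTER_CUBIC))
E
```

```text
t 7.75 loc [-0.0836 -0.0012  0.1836] F [ 0.4 -0.5 -0.3] shift [ 1.239 -0.003 -0.468] turn [ 0.004 -0.002  0.006]
[-0.43   0.471  0.79   2.253 -0.582  0.623 -0.558]
```

View pics/p3.png

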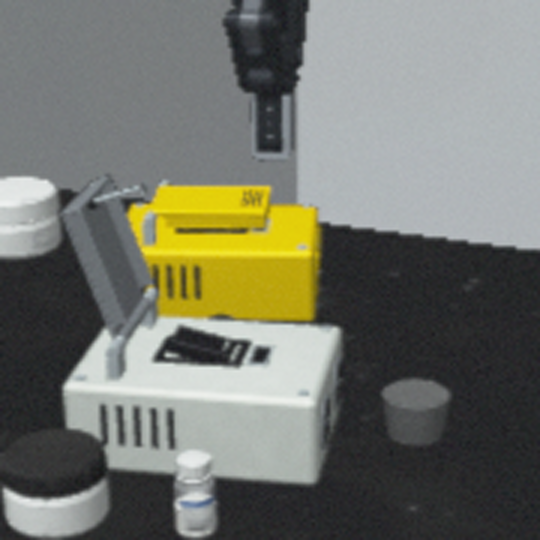

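The rocker has tipped: its rear end at crop (185,332) is now raised and its front end at (240,350) is down, with the guard still open. Next I go up and over behind the guard.

Call:
carry_out --pt "0 0 -0.5 0 0 0" --pt "0.4 0 -0.6 0 0 0" --pt "0.9 0 -0.6 0 0 0" --pt "1 0 -0.6 0 0 0"

```text
clock: 8.3
tcp_pos: [0.5732, -0.0866, 0.2507]
tool_rot: [3.122, 0.348, -0.004]
force: [-0.9, 0.2, -0.4]
finger_gap: -0.0001
```

Call:
carry_out --pt "0.2 0 0 0 0 0" --pt "0.28 0 0.3 0 0 0" --pt "0.28 0 0.7 0 0 0" --pt "0.28 0 0.7 0 0 0"

```text
clock: 8.8
tcp_pos: [0.5997, -0.0811, 0.1648]
tool_rot: [-3.122, -0.34, 0.016]
force: [-0.8, 0.2, 0.4]
finger_gap: -0.0
```

```bash
python3 - <<'E'
from h import *
to(.065,0,.125);print(sense()['joints'].round(3))
E
```

```text
t 8.8 loc [0.0653 0.0003 0.1648] F [-0.8  0.2  0.4] shift [0.001 0.004 0.331] turn [-0.003  0.013  0.002]
[-0.438  0.656  0.756  1.965 -0.632  0.783 -0.667]
```

Call:
carry_out --pt "0 0 0.2 0 0 0" --pt "0 0 0.33 0 0 0" --pt "-0.2 0 0.33 0 0 0" --pt "-0.4 0 0.33 0 0 0" --pt "-0.45 0 0.33 0 0 0"

```text
clock: 9.43
tcp_pos: [0.5495, -0.0937, 0.1299]
tool_rot: [3.123, 0.339, -0.002]
force: [2.6, -1.2, 0.5]
finger_gap: 0.0004
```

```bash
python3 - <<'E'
from h import *
to(-.01,0,.125);to(-.028,0,.123);print(sense()['joints'].round(3))
E
```

```text
t 9.43 loc [ 0.0136 -0.0012  0.1299] F [ 2.6 -1.2  0.5] shift [-0.196 -0.01   0.041] turn [0.    0.002 0.002]
t 9.43 loc [ 0.0136 -0.0012  0.1299] F [ 2.6 -1.2  0.5] shift [-0.346 -0.011  0.058] turn [0.    0.002 0.002]
[-0.387  0.642  0.695  2.103 -0.697  0.639 -0.561]
```

Call:
carry_out --pt "-0.1 0 0.02 0 0 0" --pt "-0.2 0 0.04 0 0 0" --pt "-0.27 0 0.05 0 0 0" --pt "-0.35 0 0.06 0 0 0" --pt "-0.35 0 0.06 0 0 0"

```text
clock: 10.05
tcp_pos: [0.5072, -0.1021, 0.1217]
tool_rot: [-3.123, -0.34, 0.007]
force: [0.2, 0.4, 2.8]
finger_gap: -0.0
```

```bash
python3 - <<'E'
from h import *
to(-.043,0,.114);to(-.054,0,.0995)
sd=grab_frame("side")[:,:,::-1]
cv2.imwrite("pics/p4.png",cv2.resize(sd[110:290,180:360],(540,540),interpolation=cv2.INTER_CUBIC))
E
```

```text
t 10.05 loc [-0.0295 -0.0004  0.1217] F [0.2 0.4 2.8] shift [-0.112 -0.004  0.064] turn [-0.001  0.006  0.003]
t 10.05 loc [-0.0295 -0.0004  0.1217] F [0.2 0.4 2.8] shift [-0.203 -0.004  0.186] turn [-0.001  0.006  0.003]
```

View pics/p4.png

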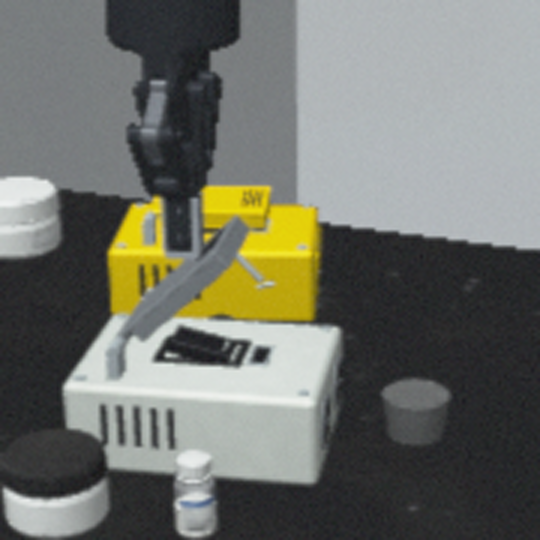

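The guard is now at about 45°, held down by the fingertip at crop (190,250). I'll continue following it down.

Call:
carry_out --pt "-0.06 0 0.03 0 0 0" --pt "-0.12 0 0.065 0 0 0" --pt "-0.17 0 0.12 0 0 0" --pt "-0.22 0 0.185 0 0 0" --pt "-0.22 0 0.185 0 0 0"

```text
clock: 10.72
tcp_pos: [0.4813, -0.1079, 0.099]
tool_rot: [-3.123, -0.34, 0.008]
force: [-1.5, -1.0, 2.6]
finger_gap: 0.0003
```

```bash
python3 - <<'E'
from h import *
to(-.066,0,.090);to(-.068,0,.0755)
E
```

```text
t 10.72 loc [-0.0561 -0.0006  0.099 ] F [-1.5 -1.   2.6] shift [-0.082 -0.005  0.076] turn [-0.001  0.006  0.003]
t 10.72 loc [-0.0561 -0.0006  0.099 ] F [-1.5 -1.   2.6] shift [-0.098 -0.005  0.196] turn [-0.001  0.006  0.003]
```

Call:
carry_out --pt "-0.05 0 0.035 0 0 0" --pt "-0.09 0 0.075 0 0 0" --pt "-0.1 0 0.12 0 0 0" --pt "-0.1 0 0.16 0 0 0" --pt "-0.1 0 0.19 0 0 0"

```text
clock: 11.35
tcp_pos: [0.4705, -0.1105, 0.0765]
tool_rot: [3.123, 0.341, -0.006]
force: [-1.8, -0.9, 4.3]
finger_gap: -0.0002
```

Call:
carry_out --pt "0 0 0.015 0 0 0" --pt "0 0 0.015 0 0 0"

```text
clock: 11.6
tcp_pos: [0.4705, -0.1106, 0.0758]
tool_rot: [-3.123, -0.34, 0.004]
force: [-4.9, 0.3, 20.4]
finger_gap: -0.0001
```

Call:
carry_out --pt "0 0 0.01 0 0 0" --pt "0 0 0.01 0 0 0"

```text
clock: 11.85
tcp_pos: [0.4705, -0.1106, 0.0755]
tool_rot: [-3.122, -0.34, 0.002]
force: [-7.7, 1.6, 37.4]
finger_gap: 0.0003
```

Call:
carry_out --pt "0 0 -0.1 0 0 0" --pt "0 0 -0.4 0 0 0" --pt "-0.1 0 -0.9 0 0 0" --pt "-0.1 0 -0.9 0 0 0" --pt "-0.1 0 -0.9 0 0 0"

```text
clock: 12.48
tcp_pos: [0.4597, -0.1121, 0.1817]
tool_rot: [-3.123, -0.343, 0.004]
force: [0.0, 0.5, 0.1]
finger_gap: 0.0003
```

Call:
carry_out --pt "0 0 0 0 0 0" --pt "0 0 0 0 0 0" --pt "0 0 0 0 0 0" --pt "0 0 0 0 0 0" --pt "0 0 0 0 0 0"

```text
clock: 13.1
tcp_pos: [0.4596, -0.113, 0.1819]
tool_rot: [3.123, 0.341, -0.005]
force: [-0.3, 0.1, -0.7]
finger_gap: -0.0002
```

```bash
python3 - <<'E'
from h import *
to(-.066,0,.2)
sd=grab_frame("side")[:,:,::-1]
cv2.imwrite("pics/p5.png",cv2.resize(sd[110:290,180:360],(540,540),interpolation=cv2.INTER_CUBIC))
a=cv2.imread("pics/side0.png")[205:235,215:280].astype(int);print(abs(a-sd[205:235,215:280]).mean())
E
```

```text
t 13.1 loc [-0.0784 -0.0009  0.1819] F [-0.3  0.1 -0.7] shift [ 0.103 -0.007 -0.151] turn [0.    0.004 0.004]
2.9536752136752136
```

View pics/p5.png

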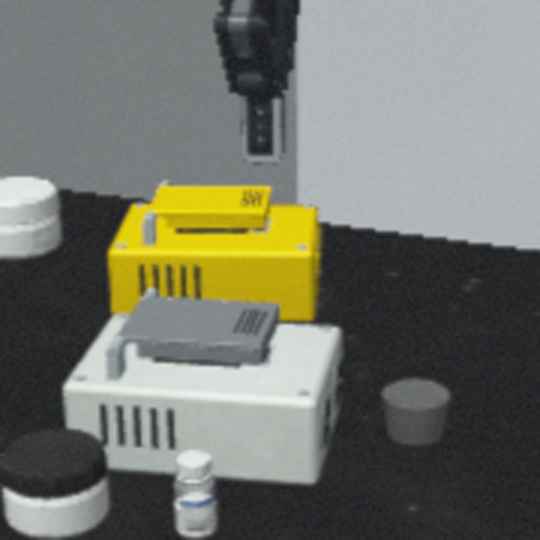

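The guard is shut and level at crop (200,325), 1.2 s after release. The tool is clear and the small things visible here haven't moved, so I'm handing in.

```bash
python3 -c "
from cell import *
print(sign_off())"
```

```text
the job is handed in; nothing more can be done
None
```

The job is done and handed in at about 13 s on the robot clock; the interface gave no verdict.

- **Opening:** I pressed the guard to its stop (29 N at 75 mm height), and it sprang wide open. The side picture confirmed it.
- **Rocker:** I pressed the raised end down to its stop (43 N). The next picture showed its front end down and the guard still open.
- **Closing:** I pushed the guard over from behind, followed it down and pressed it to the stop (37 N). About 1.2 s after I let go, the side picture showed it shut and level, almost the same as at the start.

**Last checks:** the tool was clear at 0.18 m height with under 1 N on it. The left vial, jar and stopper looked unmoved in the side view. The right vial is hidden in that view and I did not check it again; the tool never went near it.

**What went wrong:** my first tilt of 0.25 rad for the rocker drove joint 6 to its lower limit. It read 0.106 to 0.107 rad against the stated 0.11, so slightly past the range as printed, and the judge could count that as a failure. I eased the tilt to 0.1 rad and carried on.

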